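Make up two electromagnet kits

TASK

Make up two electromagnet kits from the loose parts on the bench: in the three-bay tray put the large pot in the middle bay, with the coil in one end bay and the keeper (the disc with the stud) in the other, and in the two-bay tray put the small pot in one bay and the angle bracket in the other. Which end or side is up to you, but each part must stand upright, the way up it is now, flat on the floor of its own bay. Leave the bottle, the screwdriver and the box of screws where they are.

Things in the scene. Friction and masses are not known exactly. Their poses are not given: they have to be found in the camera images.
- tray3: Blue plastic kit tray, three square bays in a row, fixed to the bench. 244 x 84 mm outside; bays 76 x 76 mm inside; floor 3 mm thick; walls and dividers 4 mm thick, tops 12 mm above the bench. Origin: centre of its underside (bench level), under the middle bay. x runs along the row: bay centres at x = -80, 0 and +80 mm, y = 0; z up.
- tray2: Blue plastic kit tray, two square bays in a row, fixed to the bench. 144 x 74 mm outside; bays 66 x 66 mm inside; floor 3 mm thick; walls and dividers 4 mm thick, tops 12 mm above the bench. Origin: centre of its underside (bench level), under the divider. x runs along the row: bay centres at x = -35 and +35 mm, y = 0; z up.
- large_pot: Large magnet pot: bright steel cup, open at the top, 60 mm outside diameter, 42 mm high, wall 4 mm, with a dark steel core 18 mm in diameter standing in its centre. About 350 g. Origin: centre of its underside, z up. Loose on the bench. (The carton of finished magnets at the bench edge is scenery.)
- small_pot: Small magnet pot: like the large one but 40 mm outside diameter, 38 mm high, wall 4 mm, with a core 12 mm in diameter. About 150 g. Origin: centre of its underside, z up. Stands loose on the bench.
- coil: Coil bobbin: thick black plastic ring, 48 mm outside diameter, 24 mm hole through it, 34 mm high, with a white winding round its side. About 120 g. Origin: centre of its underside, z up, on the ring's axis. Stands loose on the bench, hole upwards.
- keeper: Keeper: flat steel disc, 50 mm diameter and 12 mm thick, with an upright steel stud of 14 mm diameter in its centre; 46 mm high in all. About 180 g. Origin: centre of its underside, z up. Stands loose on the bench, stud up; lift it by the stud.
- bracket: Angle bracket: aluminium foot plate, 36 mm along x, 46 mm along y, 5 mm thick, with an upright web 8 mm thick, 46 mm long along y, its top 45 mm above the underside. The web's middle plane lies at x = +14 mm. About 100 g. Origin: centre of the underside of the foot plate, z up. Stands loose on its foot; lift it by the web, the fingers closing along its x axis.
- bottle: Bystander: small closed amber bottle with a black cap, 28 mm diameter, 65 mm high, standing among the parts. Origin: centre of its underside, z up. Not part of any kit.
- screwdriver: Bystander: screwdriver, 180 mm long, lying on the far side of the bench. Its x axis runs along it, towards the tip. Not part of any kit.
- screw_box: Bystander: closed cardboard box of screws, 50 x 80 x 35 mm high, lying on the far side of the bench. Origin: centre of its underside, z up. Not part of any kit.
There are look-alikes about, which are no part of the job. Leave any yellow look-alike of the keeper alone.

How it is judged:
At the end, for the whole second after the job is handed in: Three-bay tray: large pot in the middle bay (within 10 mm of its centre along each tray axis), coil and keeper one in each end bay (15 mm). Two-bay tray: small pot and bracket one in each bay (15 and 17 mm). All upright within 0.1 rad, underside within 4 mm of the bay floor, at rest, released (x of large_pot in the frame of tray3 between -0.01 and 0.01 m and y of large_pot in the frame of tray3 between -0.01 and 0.01 m and (((x of coil in the frame of tray3 between 0.065 and 0.095 m and y of coil in the frame of tray3 between -0.015 and 0.015 m) and (x of keeper in the frame of tray3 between -0.095 and -0.065 m and y of keeper in the frame of tray3 between -0.015 and 0.015 m)) or ((x of coil in the frame of tray3 between -0.095 and -0.065 m and y of coil in the frame of tray3 between -0.015 and 0.015 m) and (x of keeper in the frame of tray3 between 0.065 and 0.095 m and y of keeper in the frame of tray3 between -0.015 and 0.015 m))) and (((x of small_pot in the frame of tray2 between 0.02 and 0.05 m and y of small_pot in the frame of tray2 between -0.015 and 0.015 m) and (x of bracket in the frame of tray2 between -0.052 and -0.018 m and y of bracket in the frame of tray2 between -0.017 and 0.017 m)) or ((x of small_pot in the frame of tray2 between -0.05 and -0.02 m and y of small_pot in the frame of tray2 between -0.015 and 0.015 m) and (x of bracket in the frame of tray2 between 0.018 and 0.052 m and y of bracket in the frame of tray2 between -0.017 and 0.017 m))) and z of large_pot in the frame of tray3 between -0.001 and 0.007 m and angle between each of large_pot, small_pot, coil, keeper, bracket's own z axis and vertical below 0.1 rad and linear speed of each of large_pot, small_pot, coil, keeper, bracket below 0.02 m/s and angular speed of each of large_pot, small_pot, coil, keeper, bracket below 0.2 rad/s and z of small_pot in the frame of tray2 between -0.001 and 0.007 m and z of coil in the frame of tray3 between -0.001 and 0.007 m and z of keeper in the frame of tray3 between -0.001 and 0.007 m and z of bracket in the frame of tray2 between -0.001 and 0.007 m); the robot touches nothing.
It fails at once if the bottle is moved more than 25 mm from its place (distance of bottle from where it was at the start of the episode above 0.025 m).
It fails at once if the screwdriver is moved more than 25 mm from its place (distance of screwdriver from where it was at the start of the episode above 0.025 m).
It fails at once if the box of screws is moved more than 25 mm from its place (distance of screw_box from where it was at the start of the episode above 0.025 m).
It fails at once if the bottle is knocked over (angle between bottle's own z axis and vertical above 0.5 rad).
It also fails if it takes over 118 s, if anything falls off the work surface, if the arm or the gripper's body presses on something with over 40 N, if the wrist force passes 120 N, or if a joint passes its speed limit or range.

ROBOT

A 6-joint arm with a two-finger parallel gripper is mounted at the origin on the work surface. World frame = base frame: x ahead of the robot, y to its left, z up, the work surface at z = 0. Lengths are in m, angles in rad, forces in N, time in s.
With the tool pointing down it reaches from about 0.325 to 0.85 m from the base axis. Payload 4.4 kg.
Tool frame: the origin (TCP) lies midway between the tips of the shut fingers; the grasp point (between the pads) lies 19 mm behind it; z points along the fingers, y is the direction in which the jaws open and shut (so a half turn about z gives the same grasp; the last joint's range is limited). The gripper opens to 94 mm and grips with 3 to 60 N. Pads are 16 mm wide; open, the fingers measure 119 mm over their backs; the gripper's body (75 mm by 177 mm) begins 78 mm behind the grasp point.
Start: joints at [-1.375, 0.207, 1.542, -0, 1.393, -0.15], TCP at [0.195, -0.541, 0.205] pointing down, gripper open.
Joint ranges: [-2.73, 2.73], [-0.86, 2.22], [0.23, 2.46], [-1.11, 4.25], [0.08, 2.63], [-2.82, 2.82]. Speed limits (rad/s): [2.79, 2.79, 3.14, 3.14, 3.14, 3.14].

INTERFACE

Orientations are given as a 3x3 rotation matrix whose columns are the frame's x, y, z axes.
In Python, from plant import manip gives the robot as it stands.
- The arm moves only by the shell command python3 -m creep 'ROWS' [FORCE]. ROWS is a JSON object of lists of equal length, an entry for each row: "travel": the shift along the tool's x, y, z in mm, a list of three; "turn": the turn about the tool's z in rad; "hand": the opening, from 0 (shut) to 1 (fully open). In form: {"travel": [[tx, ty, tz], ...], "turn": [turn, ...], "hand": [hand, ...]}. A call has exactly 5 rows; each row is the pose to reach, as a shift and turn from the pose commanded when the call began, along the tool's axes at that moment; what a row does not reach only later rows make up. A row lasts 1/10 s, in which the tool goes at most 50 mm and 8.59 degrees, less where a joint would pass 70% of its speed; a pose out of reach is approached as far as the arm can. A call with a gripper value outside its range is refused whole. The fingers move at their own pace and stop on an object; FORCE is the grip in N (left out, the last holds). Time passes only in rows, so rows that repeat a pose let the fingers close, or fill a call up. It gives the time, the measured TCP pose, the force and the opening at its end, in the units of the state.
- manip.state(): the state, without advancing time (a new reading comes with each control period).
- manip.camera(name): name is "scene" or "top" or "wrist"; returns a dict with "pixels" (420x560x3 uint8, blue, green, red), "vfov" (degrees; the focal length in pixels is half the picture's height over the tangent of half this angle, whatever the lens; pixels are square), "cx", "cy" (the principal point, pixels), "extrinsics" (4x4, takes a point from world to camera coordinates). Camera axes: x right, y up, looking along -z (the intrinsics and any distortion apply to the point x, -y, -z); pixel columns grow to the right and rows downward; lengths in m; the calibration is good to about 2 mm. A picture is of the moment at which its call begins. There is no depth.
- manip.hand_in(): hands the job in, once; it reports no verdict.
The state is a dict: "time": time; "qpos": joint angles; "qvel": joint speeds; "tau": joint torques, N m; "eef_pos": TCP position; "eef_rot": TCP orientation; "force": force on the tool from outside, world axes, zero at the start; "ft_torque": the same for the moment, N m; "width": finger opening in m.
Only numpy, scipy, OpenCV 4.12 (cv2) and the standard library are available. Lean on these libraries where they do the work, as an engineer would, in place of code of your own. Each camera call takes 0.05 s, during which the arm holds its last target.

## Working session

There is one attempt and no reset: what is moved stays moved. The work goes in short steps, Python scripts to look and compute and a shell command to move; the robot and the scene stay as the last step left them, time stands still between calls to the robot, and variables do not carry over. Pictures are saved under pics/ and viewed, and the job is handed in when it is done.

```bash
mkdir -p pics; ls
cat > h.py <<'E'
import numpy as np,cv2
from plant import manip
def snap(name,fn):
    c=manip.camera(name); cv2.imwrite('pics/'+fn+'.png',c['pixels'])
    np.savez('pics/'+fn+'.npz',**{k:np.array(v) for k,v in c.items()})
    return c
E
python3 - <<'E'
from h import *
print(manip.state())
for n in('scene','top','wrist'):
    c=snap(n,n+'0'); print({k:v for k,v in c.items() if k!='pixels'})
E
```

```text
pics
{'time': 0.0, 'qpos': array([-1.37449357e+00,  2.07395899e-01,  1.54292787e+00,  4.15139341e-06,
        1.39350569e+00, -1.50490897e-01]), 'qvel': array([ 0.00105168,  0.00088893, -0.00044138,  0.00034062, -0.0017962 ,
       -0.00082945]), 'tau': array([ 1.58054296e-03, -3.70872509e+01, -2.81416136e+01,  6.98918081e-02,
        3.61484382e-02, -1.64553471e-04]), 'eef_pos': array([ 0.19527122, -0.53997708,  0.20431688]), 'eef_rot': array([[ 9.40467656e-01,  3.39882922e-01, -4.32269194e-04],
       [ 3.39883028e-01, -9.40465157e-01,  2.19464622e-03],
       [ 3.39388656e-04, -2.21091475e-03, -9.99997498e-01]]), 'force': array([-0.04466315,  0.31458245,  0.12467273]), 'ft_torque': array([-0.02624861,  0.00577073,  0.02506634]), 'width': 0.09403983751502841}
{'vfov': 48.65589310192857, 'cx': 275.3271034332542, 'cy': 206.55611204243976, 'extrinsics': array([[-0.49164154,  0.87045168,  0.02454545,  0.2876577 ],
       [-0.45165299, -0.27899586,  0.84744964,  0.22115236],
       [ 0.74451203,  0.40555541,  0.53030806, -1.32235979],
       [ 0.        ,  0.        ,  0.        ,  1.        ]])}
{'vfov': 56.2369719922034, 'cx': 276.9042692916865, 'cy': 213.73544201148746, 'extrinsics': array([[ 0.02883058, -0.99897858,  0.03479347, -0.02882892],
       [ 0.99157153,  0.03298063,  0.12529239, -0.57477098],
       [-0.12631193,  0.03088796,  0.99150957, -0.79555504],
       [ 0.        ,  0.        ,  0.        ,  1.        ]])}
{'vfov': 71.95000017221199, 'cx': 277.73299848770455, 'cy': 204.95046686799668, 'extrinsics': array([[ 0.33986535, -0.94047115, -0.0023569 , -0.57315244],
       [ 0.91222961,  0.33026698, -0.24240641,  0.02487683],
       [ 0.22875464,  0.0802355 ,  0.97017193, -0.39113776],
       [ 0.        ,  0.        ,  0.        ,  1.        ]])}
```

View pics/scene0.png

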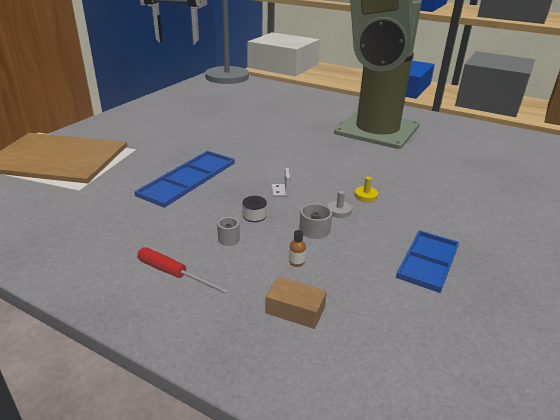

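View pics/top0.png

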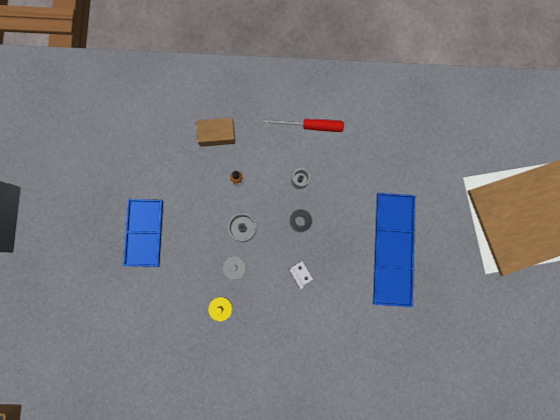

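View pics/wrist0.png

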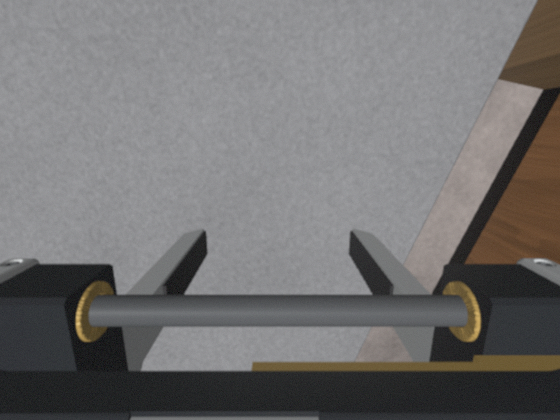

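```bash
cat >> h.py <<'E'
def load(fn): return dict(np.load('pics/'+fn+'.npz'))
def f_(c): return c['pixels'].shape[0]/2/np.tan(np.radians(float(c['vfov'])/2))
def plane(c,uv,z):
    uv=np.atleast_2d(np.array(uv,float)); E=c['extrinsics'];R=E[:3,:3];o=-R.T@E[:3,3]
    d=np.c_[(uv[:,0]-c['cx'])/f_(c),-(uv[:,1]-c['cy'])/f_(c),-np.ones(len(uv))]@R
    return o+d*((z-o[2])/d[:,2])[:,None]
def proj(c,p):
    p=np.atleast_2d(p); E=c['extrinsics'];q=p@E[:3,:3].T+E[:3,3]
    return np.c_[c['cx']+f_(c)*q[:,0]/-q[:,2], c['cy']-f_(c)*q[:,1]/-q[:,2]]
def trays(c,z=0.012):
    hsv=cv2.cvtColor(c['pixels'],cv2.COLOR_BGR2HSV)
    m=cv2.inRange(hsv,(105,150,60),(125,255,255))
    m=cv2.morphologyEx(m,cv2.MORPH_CLOSE,np.ones((5,5)))
    out=[]
    for k in cv2.findContours(m,cv2.RETR_EXTERNAL,cv2.CHAIN_APPROX_NONE)[0]:
        if cv2.contourArea(k)<800: continue
        P=plane(c,k[:,0,:],z)[:,:2]*1000
        r=cv2.minAreaRect(P.astype(np.float32)); out.append((r,k[:,0].mean(0)))
    return out
E
python3 - <<'E'
from h import *
for n in('top0','scene0'):
    c=load(n)
    for t in trays(c): print(n,t)
c=load('top0');im=c['pixels'][100:340,110:430]
cv2.imwrite('pics/topz.png',cv2.resize(im,None,fx=2.5,fy=2.5,interpolation=cv2.INTER_CUBIC))
c=load('scene0');im=c['pixels'][140:290,130:480]
cv2.imwrite('pics/scz.png',cv2.resize(im,None,fx=2.25,fy=2.25,interpolation=cv2.INTER_CUBIC))
E
```

```text
top0 (((529.3472290039062, 274.02593994140625), (142.88014221191406, 75.25758361816406), 0.2091323286294937), array([142.85427136, 232.96984925]))
top0 (((510.8863220214844, -269.8437805175781), (85.13521575927734, 242.74949645996094), 87.77925872802734), array([394.31418919, 249.85810811]))
scene0 (((538.5188598632812, 277.01043701171875), (155.5208282470703, 72.93789672851562), 0.41494739055633545), array([428.00564972, 260.84180791]))
scene0 (((519.291259765625, -261.42291259765625), (93.40225982666016, 250.18357849121094), 87.92831420898438), array([184.66009852, 177.3546798 ]))
scene0 (((-643.7794799804688, -1415.62744140625), (1753.838623046875, 826.903564453125), 39.28839111328125), array([162.94584838,  31.64801444]))
```

View pics/topz.png

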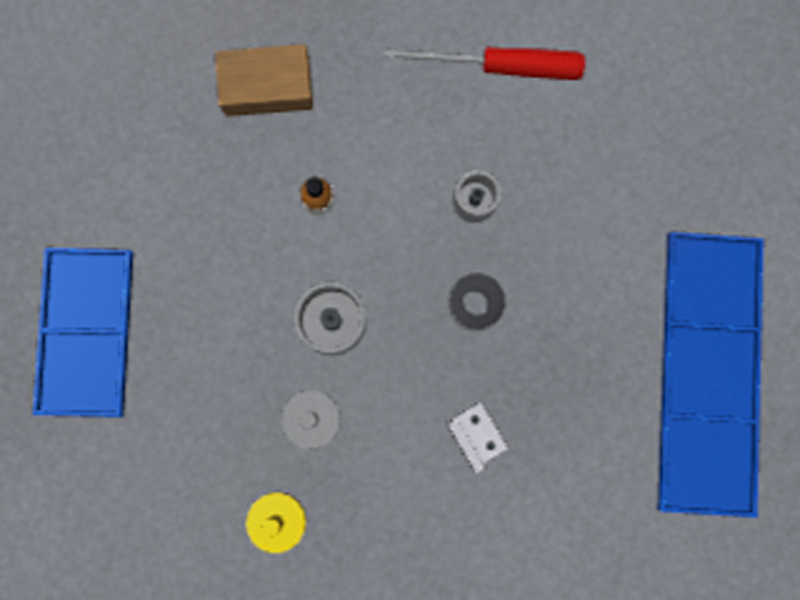

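View pics/scz.png

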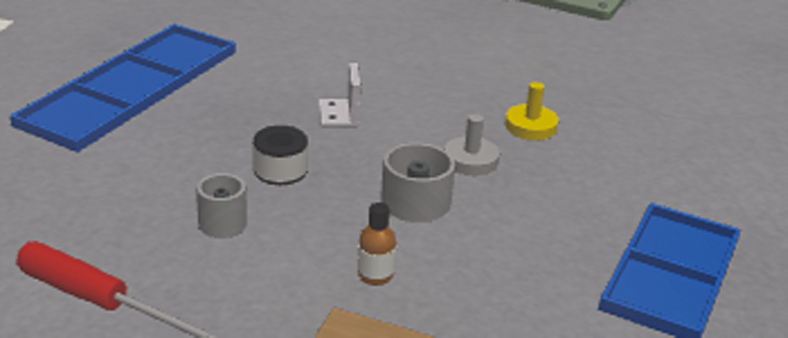

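Run:
```python
from h import *
c=load('top0')
E=c['extrinsics'];print('cam',-E[:3,:3].T@E[:3,3])
z=lambda u,v:((u+.5)/2.5-.5+110,(v+.5)/2.5-.5+100)
for n,u,v,h in[('large',331,318,.042),('small',476,195,.038),('coil',477,301,.034),('keeperdisc',311,419,.012),('stud',309,420,.046),('yellow',276,523,.012),('bottlecap',314,187,.065)]:
    print(n,plane(c,z(u,v),h)[0]*1000)
hsv=cv2.cvtColor(c['pixels'],cv2.COLOR_BGR2HSV)
m=np.zeros(hsv.shape[:2],np.uint8);m[255:295,280:320]=cv2.inRange(hsv,(0,0,165),(180,60,255))[255:295,280:320]
k=max(cv2.findContours(m,0,1)[0],key=cv2.contourArea)
print(cv2.boundingRect(k)); P=plane(c,k[:,0],.005)[:,:2]*1000; print(cv2.minAreaRect(P.astype(np.float32)))
cc=c['pixels'][250:298,276:326]; cv2.imwrite('pics/br.png',cv2.resize(cc,None,fx=12,fy=12,interpolation=cv2.INTER_CUBIC))
w=load('wrist0');E=w['extrinsics'];s=manip.state();R=s['eef_rot'];print('wristcam in tool',R.T@(-E[:3,:3].T@E[:3,3]-s['eef_pos']), R.T@E[:3,:3].T)
# pixel of grasp centre
c2=load('scene0')
```

```text
cam [0.47026961 0.01472991 0.86181793]
large [544.58802437  61.08904445  42.        ]
small [654.69676712 -58.41143429  38.        ]
coil [563.77164174 -61.58712396  34.        ]
keeperdisc [460.21358987  76.36500724  12.        ]
stud [459.7573758   75.49887965  46.        ]
yellow [372.6410576  102.05699458  12.        ]
bottlecap [650.48829235  78.10878333  65.        ]
(290, 261, 23, 28)
((448.7623291015625, -67.50057983398438), (49.34522247314453, 33.05522155761719), 32.53969955444336)
wristcam in tool [ 0.07061364 -0.00062893 -0.1795885 ] [[-2.81473494e-05  9.70108938e-01  2.42669833e-01]
 [ 9.99999807e-01 -1.23208713e-04  6.08535538e-04]
 [ 6.20244802e-04  2.42669803e-01 -9.70108748e-01]]
```

View pics/br.png

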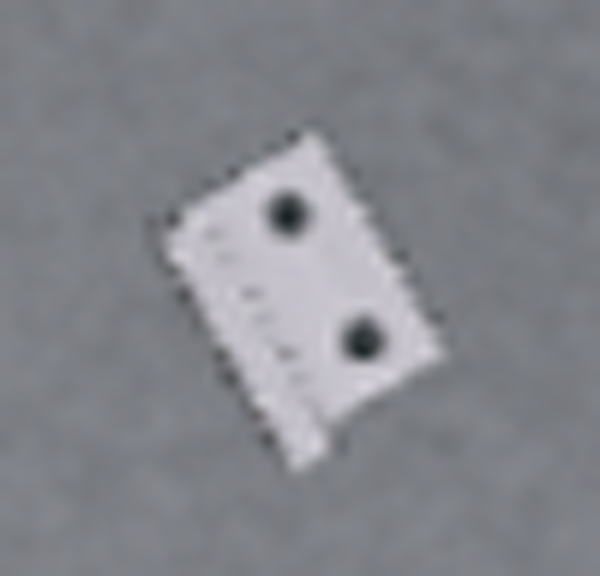

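```bash
cat >> h.py <<'E'
def go(x,y,z,yawdeg=None):
    s=manip.state();R=s['eef_rot'];d=R.T@(np.array([x,y,z])-1000*s['eef_pos'])
    yaw=np.arctan2(R[1,0],R[0,0])
    t=0 if yawdeg is None else (yaw-np.radians(yawdeg)+np.pi)%(2*np.pi)-np.pi
    print('t',round(s['time'],2),'pos',(1000*s['eef_pos']).round(1),'yaw',np.degrees(yaw).round(2),'F',s['force'].round(1),'w',round(s['width']*1000,1),'| shift',d.round(1),'turn',round(t,3))
E
python3 - <<'E'
from h import *
c=load('top0'); print(plane(c,(297,278.5),.045)*1000, plane(c,[(276+175/12,250+240/12),(276+300/12,250+465/12)],.045)*1000)
go(442,-60,160,32)
E
```

```text
[[441.46987674 -55.93185648  45.        ]] [[458.40231257 -42.28966858  45.        ]
 [420.94158972 -64.61852219  45.        ]]
t 0.15 pos [ 195.3 -540.1  204.5] yaw 19.87 F [1.1 0.2 0.6] w 94.2 | shift [ 395.2 -367.6   45.3] turn -0.212
```

```bash
python3 -m creep '{"travel":[[35,-33,0],[70,-66,0],[110,-100,0],[145,-135,0],[180,-168,0]],"turn":[0,0,0,0,0],"hand":[1,1,1,1,1]}' 40
python3 - <<'E'
from h import *
go(442,-58,160,31)
E
```

```text
time: 0.65
eef_pos: [0.3079, -0.3197, 0.2051]
eef_rot: [[0.941, 0.339, -0.0], [0.339, -0.941, 0.0], [0.0, -0.0, -1.0]]
force: [1.0, 0.1, -0.3]
width: 0.0937
t 0.65 pos [ 307.9 -319.7  205.1] yaw 19.82 F [ 1.   0.1 -0.3] w 93.7 | shift [ 214.9 -200.7   45.2] turn -0.195
```

```bash
python3 -m creep '{"travel":[[36,-33,9],[72,-67,18],[108,-100,27],[144,-134,36],[180,-167,45]],"turn":[0,-0.05,-0.1,-0.15,-0.195],"hand":[1,1,1,1,1]}'
python3 -m creep '{"travel":[[32,-40,0],[32,-40,0],[32,-40,0],[32,-40,0],[32,-40,0]],"turn":[0,0,0,0,0],"hand":[1,1,1,1,1]}'
python3 - <<'E'
from h import *
c=snap('wrist','w1')
go(442,-58,160,31)
E
```

```text
time: 1.15
eef_pos: [0.4205, -0.1015, 0.1602]
eef_rot: [[0.856, 0.517, 0.0], [0.517, -0.856, -0.0], [0.0, 0.0, -1.0]]
force: [1.4, -0.4, -0.2]
width: 0.0938
time: 1.65
eef_pos: [0.4268, -0.0543, 0.1606]
eef_rot: [[0.858, 0.513, 0.0], [0.513, -0.858, -0.0], [0.0, 0.001, -1.0]]
force: [0.2, -0.1, 0.1]
width: 0.0941
t 1.7 pos [426.8 -54.3 160.6] yaw 30.87 F [ 0.7 -0.8  0.1] w 94.2 | shift [11.1 11.   0.6] turn -0.002
```

View pics/w1.png

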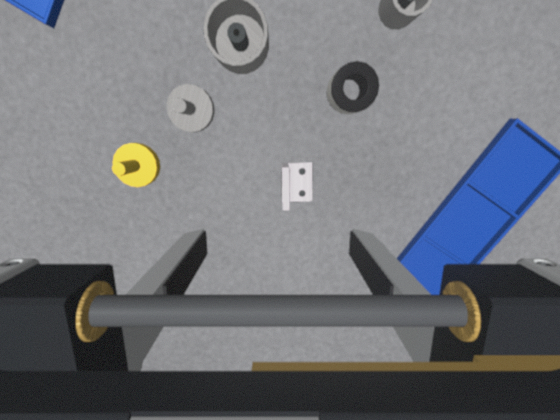

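Run:
```python
from h import *
c=load('w1')
im=c['pixels'];cv2.imwrite('pics/w1z.png',cv2.resize(im[145:225,250:350],None,fx=7,fy=7,interpolation=cv2.INTER_CUBIC))
cv2.imwrite('pics/w1y.png',cv2.resize(im[0:200,100:440],None,fx=2.35,fy=2.35,interpolation=cv2.INTER_CUBIC))
```

```text
(no output)
```

View pics/w1z.png

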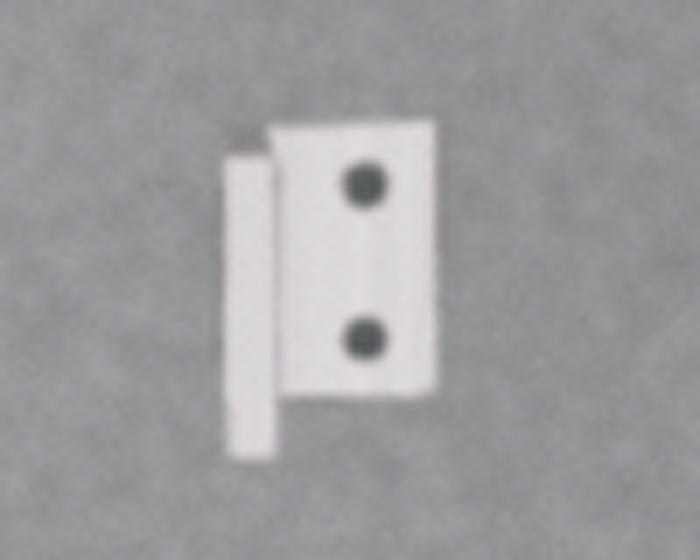

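View pics/w1y.png

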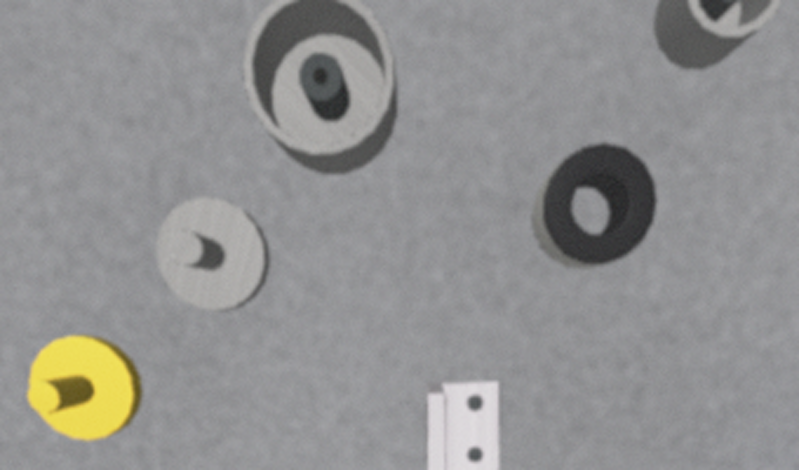

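Run:
```python
from h import *
c=load('w1')
p=lambda u,v:(100+(u+.5)/2.35-.5,(v+.5)/2.35-.5)
print('web',plane(c,[(285.4,188.6),(285.4,145+157/7),(285.4,145+460/7)],.045)*1000)
print('coil',plane(c,p(600,203),.034)*1000)
print('keeper',plane(c,p(212,253),.012)*1000,plane(c,p(187,247),.046)*1000)
print('large',plane(c,p(319,76),.042)*1000)
for t in trays(c):print(t)
P=plane(c,[(285.4,188.6)],.045)[0]*1000
go(P[0],P[1],18,31)
```

```text
web [[442.94989507 -53.27383382  45.        ]
 [461.69889808 -41.8972072   45.        ]
 [422.62930608 -65.60407632  45.        ]]
coil [[564.82311501 -60.25995839  34.        ]]
keeper [[461.28522069  77.31604438  12.        ]] [[460.80272381  77.36235252  46.        ]]
large [[544.58176538  62.31623353  42.        ]]
(((525.8538818359375, -267.57244873046875), (89.22032928466797, 215.2187957763672), 87.47537231445312), array([479.36879433, 208.75650118]))
t 1.7 pos [426.8 -54.3 160.6] yaw 30.87 F [ 0.7 -0.8  0.1] w 94.2 | shift [ 14.4   7.4 142.6] turn -0.002
```

```bash
python3 -m creep '{"travel":[[14,7,45],[14,7,90],[14,7,125],[14,7,142],[14,7,142]],"turn":[0,0,0,0,0],"hand":[1,1,1,0.7,0.3]}' 40
python3 -m creep '{"travel":[[0,0,0],[0,0,0],[0,0,0],[0,0,0],[0,0,0]],"turn":[0,0,0,0,0],"hand":[0,0,0,0,0]}'
python3 - <<'E'
from h import *
go(510,270,130,0)
E
```

```text
time: 2.2
eef_pos: [0.4394, -0.0519, 0.0158]
eef_rot: [[0.858, 0.513, -0.007], [0.513, -0.858, 0.002], [-0.005, -0.005, -1.0]]
force: [0.3, 0.1, -1.3]
width: 0.0815
time: 2.7
eef_pos: [0.4431, -0.0516, 0.0192]
eef_rot: [[0.857, 0.516, 0.002], [0.516, -0.857, -0.0], [0.001, 0.001, -1.0]]
force: [-0.0, 0.1, 0.1]
width: 0.0414
t 2.7 pos [443.1 -51.6  19.2] yaw 31.05 F [-0.   0.1  0.1] w 41.4 | shift [ 223.3 -240.9 -110.9] turn 0.542
```

```bash
python3 -m creep '{"travel":[[0,0,0],[0,0,0],[0,0,0],[0,0,0],[0,0,0]],"turn":[0,0,0,0,0],"hand":[0,0,0,0,0]}'
python3 -m creep '{"travel":[[0,0,0],[0,0,-5],[0,0,-20],[0,0,-50],[0,0,-100]],"turn":[0,0,0,0,0],"hand":[0,0,0,0,0]}'
python3 - <<'E'
from h import *
c=snap('wrist','w2')
go(510,270,130,0)
E
```

```text
time: 3.2
eef_pos: [0.4427, -0.0516, 0.0185]
eef_rot: [[0.857, 0.516, 0.0], [0.516, -0.857, -0.0], [0.0, 0.0, -1.0]]
force: [-0.0, -0.3, -0.2]
width: 0.0079
time: 3.7
eef_pos: [0.4388, -0.0502, 0.1165]
eef_rot: [[0.857, 0.516, -0.009], [0.516, -0.857, 0.003], [-0.006, -0.007, -1.0]]
force: [1.1, 0.1, -1.3]
width: 0.0079
t 3.75 pos [446.7 -52.5 126.8] yaw 31.06 F [3.5 0.5 2.1] w 7.6 | shift [ 220.6 -243.6   -3.5] turn 0.542
```

View pics/w2.png

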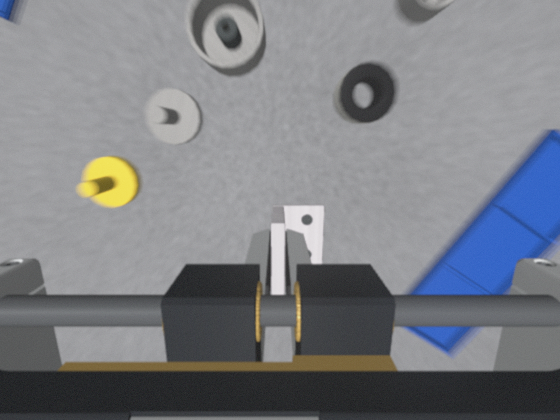

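Run:
```python
from h import *
go(494,288,130,0.2)
```

```text
t 3.75 pos [446.7 -52.5 126.8] yaw 31.06 F [3.5 0.5 2.1] w 7.6 | shift [ 216.2 -267.2   -3.7] turn 0.539
```

```bash
python3 -m creep '{"travel":[[15,-18,-4],[45,-55,-10],[80,-99,-10],[115,-142,-10],[145,-180,-10]],"turn":[0,0.1,0.22,0.33,0.44],"hand":[0,0,0,0,0]}'
python3 - <<'E'
from h import *
go(494,288,130,0.2)
E
```

```text
time: 4.25
eef_pos: [0.4722, 0.1664, 0.1287]
eef_rot: [[0.995, 0.096, 0.001], [0.096, -0.995, 0.0], [0.001, -0.0, -1.0]]
force: [1.7, -1.1, -1.2]
width: 0.0077
t 4.25 pos [472.2 166.4 128.7] yaw 5.54 F [ 1.7 -1.1 -1.2] w 7.7 | shift [  33.5 -118.9   -1.3] turn 0.093
```

```bash
python3 -m creep '{"travel":[[10,-40,0],[22,-80,0],[31,-110,0],[33,-119,0],[33,-119,0]],"turn":[0.03,0.06,0.093,0.093,0.093],"hand":[0,0,0,0,0]}'
python3 - <<'E'
from h import *
c=snap('wrist','w3');c=snap('top','t3')
for t in trays(c):print(t)
go(494,288,22,0.2)
E
```

```text
time: 4.75
eef_pos: [0.4925, 0.2871, 0.1281]
eef_rot: [[1.0, 0.012, -0.001], [0.012, -1.0, -0.001], [-0.001, 0.001, -1.0]]
force: [0.3, -1.2, -1.0]
width: 0.0077
(((529.3370361328125, 274.00146484375), (142.95462036132812, 75.10081481933594), 0.3245025873184204), array([147.60824742, 228.77835052]))
(((510.89276123046875, -269.96234130859375), (85.0014419555664, 242.80072021484375), 87.72740936279297), array([394.32432432, 249.85810811]))
t 4.85 pos [492.4 285.2 128. ] yaw 0.51 F [ 0.1 -0.1 -1.1] w 7.9 | shift [  1.8  -2.9 106. ] turn 0.005
```

View pics/w3.png

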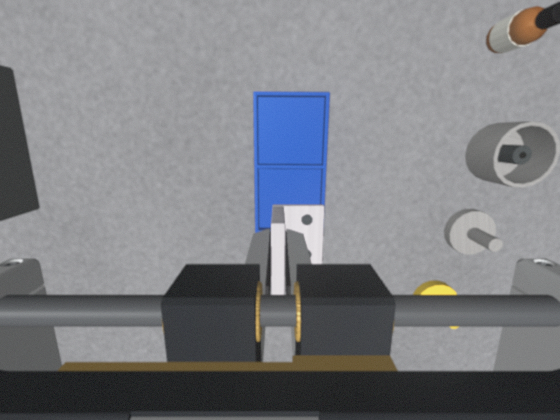

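```bash
python3 - <<'E'
from h import *
c=load('w3');print(plane(c,[(255,92.5),(329,92.5),(291,166)],.012)*1000)
E
python3 -m creep '{"travel":[[1,-1,30],[2,-2,65],[2,-3,90],[2,-3,101],[2,-3,104]],"turn":[0,0,0,0,0],"hand":[0,0,0,0,0]}'
python3 - <<'E'
from h import *
go(494,288,22,0.2)
E
```

```text
[[599.8380793  310.85441807  12.        ]
 [600.6564053  239.80078627  12.        ]
 [529.86162675 274.69591632  12.        ]]
time: 5.35
eef_pos: [0.4938, 0.2876, 0.0231]
eef_rot: [[1.0, 0.007, -0.003], [0.007, -1.0, -0.001], [-0.003, 0.001, -1.0]]
force: [0.1, -0.2, -1.7]
width: 0.0075
t 5.35 pos [493.8 287.6  23.1] yaw 0.42 F [ 0.1 -0.2 -1.7] w 7.5 | shift [ 0.2 -0.4  1.1] turn 0.004
```

```bash
python3 -m creep '{"travel":[[0,0,0.5],[0,0,1],[0,0,1.5],[0,0,2],[0,0,2]],"turn":[0,0,0,0,0],"hand":[0,0,0,0,0]}'
python3 -m creep '{"travel":[[0,0,0],[0,0,0],[0,0,0],[0,0,0],[0,0,0]],"turn":[0,0,0,0,0],"hand":[0.35,0.35,0.35,0.35,0.35]}'
python3 - <<'E'
from h import *
go(494,288,22,0.2)
E
```

```text
time: 5.85
eef_pos: [0.4953, 0.2895, 0.023]
eef_rot: [[1.0, 0.009, 0.001], [0.009, -1.0, 0.0], [0.001, -0.0, -1.0]]
force: [0.6, 0.3, -2.0]
width: 0.0075
time: 6.35
eef_pos: [0.4949, 0.2894, 0.0225]
eef_rot: [[1.0, 0.009, 0.0], [0.009, -1.0, 0.0], [0.0, -0.0, -1.0]]
force: [0.9, 0.4, 0.5]
width: 0.0328
t 6.35 pos [494.9 289.4  22.5] yaw 0.51 F [0.9 0.4 0.5] w 32.8 | shift [-1.   1.4  0.5] turn 0.005
```

```bash
python3 -m creep '{"travel":[[0,0,-10],[0,0,-40],[0,0,-80],[0,0,-120],[0,0,-140]],"turn":[0,0,0,0,0],"hand":[0.35,0.35,1,1,1]}'
python3 - <<'E'
from h import *
c=snap('wrist','w4')
go(655,-58,140,0)
E
```

```text
time: 6.85
eef_pos: [0.4972, 0.2903, 0.1677]
eef_rot: [[1.0, 0.009, 0.007], [0.009, -1.0, 0.003], [0.007, -0.003, -1.0]]
force: [-0.0, -0.1, 0.9]
width: 0.0538
t 6.9 pos [498.8 291.  170.4] yaw 0.51 F [ 1.7 -0.   1.7] w 57.1 | shift [152.7 350.5  30.6] turn 0.009
```

View pics/w4.png

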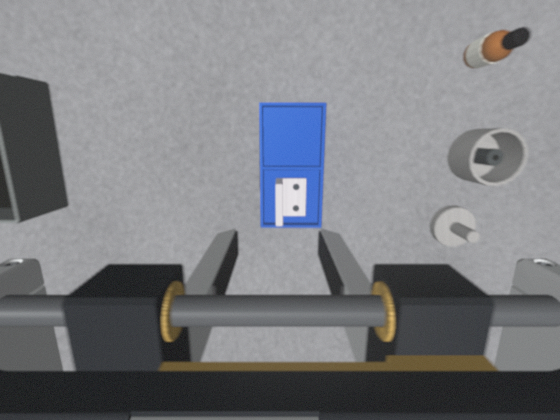

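```bash
python3 -m creep '{"travel":[[18,40,5],[37,86,10],[56,130,10],[75,175,10],[92,215,10]],"turn":[0.01,0.01,0.01,0.01,0.01],"hand":[1,1,1,1,1]}'
python3 -m creep '{"travel":[[19,43,5],[37,86,10],[50,118,15],[56,130,20],[56,130,20]],"turn":[0,0,0,0,0],"hand":[1,1,1,1,1]}'
python3 - <<'E'
from h import *
c=snap('wrist','w5')
go(655,-58,16,0)
E
```

```text
time: 7.4
eef_pos: [0.589, 0.073, 0.152]
eef_rot: [[1.0, -0.002, -0.001], [-0.002, -1.0, -0.0], [-0.001, 0.0, -1.0]]
force: [0.2, 0.9, 0.7]
width: 0.0934
time: 7.9
eef_pos: [0.644, -0.0561, 0.1308]
eef_rot: [[1.0, -0.004, -0.003], [-0.004, -1.0, 0.001], [-0.003, -0.001, -1.0]]
force: [-1.4, 0.1, -0.7]
width: 0.0942
t 7.95 pos [643.8 -54.5 131.3] yaw -0.12 F [-0.1  0.4  0.5] w 93.9 | shift [ 11.5   3.6 115.3] turn -0.002
```

View pics/w5.png

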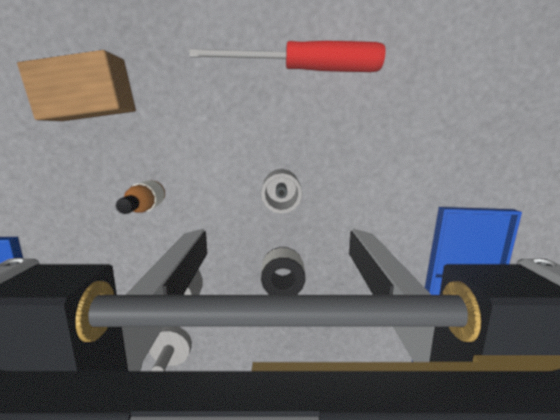

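Run:
```python
from h import *
c=load('w5')
print(plane(c,[(281.5,193),(281,189)],.038)*1000)
cv2.imwrite('pics/w5z.png',cv2.resize(c['pixels'][155:225,240:320],None,fx=8,fy=8,interpolation=cv2.INTER_CUBIC))
```

```text
[[657.82098813 -58.95254988  38.        ]
 [661.73316143 -58.47654558  38.        ]]
```

View pics/w5z.png

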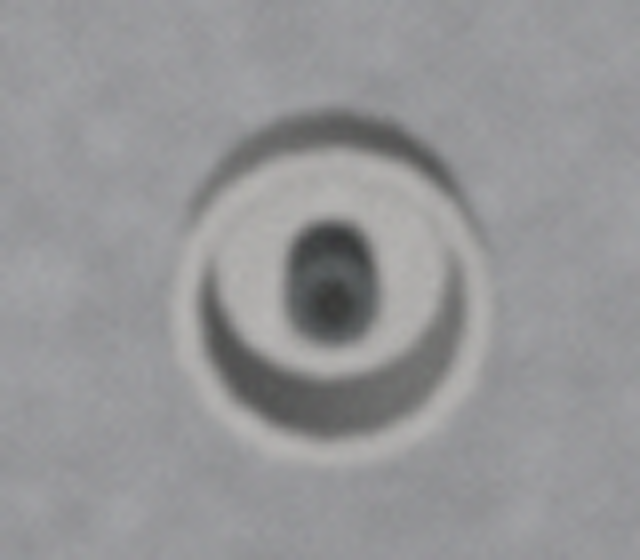

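```bash
python3 -m creep '{"travel":[[8,3,30],[13,4,70],[13,4,100],[13,4,114],[13,4,116]],"turn":[0,0,0,0,0],"hand":[1,1,1,1,0.5]}' 40
python3 -m creep '{"travel":[[0,0,0],[0,0,0],[0,0,0],[0,0,0],[0,0,0]],"turn":[0,0,0,0,0],"hand":[0,0,0,0,0]}'
python3 -m creep '{"travel":[[0,0,0],[0,0,0],[0,0,0],[0,0,0],[0,0,0]],"turn":[0,0,0,0,0],"hand":[0,0,0,0,0]}'
```

```text
time: 8.45
eef_pos: [0.6553, -0.0566, 0.0142]
eef_rot: [[1.0, 0.001, -0.005], [0.001, -1.0, 0.001], [-0.005, -0.001, -1.0]]
force: [-0.0, -0.1, 0.6]
width: 0.089
time: 8.95
eef_pos: [0.6582, -0.0591, 0.0174]
eef_rot: [[1.0, -0.001, 0.001], [-0.001, -1.0, -0.0], [0.001, 0.0, -1.0]]
force: [-0.4, -0.6, -0.3]
width: 0.0497
time: 9.45
eef_pos: [0.6578, -0.0593, 0.0168]
eef_rot: [[1.0, -0.001, 0.0], [-0.001, -1.0, -0.0], [0.0, 0.0, -1.0]]
force: [-0.9, -0.5, 3.1]
width: 0.0389
```

```bash
python3 -m creep '{"travel":[[0,0,-5],[0,0,-25],[0,0,-60],[0,0,-100],[0,0,-115]],"turn":[0,0,0,0,0],"hand":[0,0,0,0,0]}'
python3 - <<'E'
from h import *
go(564.5,274.5,132,0.3)
E
```

```text
time: 9.95
eef_pos: [0.6603, -0.0591, 0.1359]
eef_rot: [[1.0, -0.001, 0.007], [-0.001, -1.0, -0.001], [0.007, 0.001, -1.0]]
force: [0.9, -0.2, -0.5]
width: 0.0394
t 9.95 pos [660.3 -59.1 135.9] yaw -0.06 F [ 0.9 -0.2 -0.5] w 39.4 | shift [ -96.2 -333.5    2.9] turn -0.006
```

```bash
python3 -m creep '{"travel":[[-8,-25,0],[-20,-65,0],[-32,-110,0],[-46,-155,0],[-57,-195,0]],"turn":[0,0,0,0,0],"hand":[0,0,0,0,0]}'
python3 -m creep '{"travel":[[-12,-45,0],[-24,-85,0],[-33,-118,0],[-37,-134,0],[-39,-139,0]],"turn":[0,0,0,0,0],"hand":[0,0,0,0,0]}'
python3 - <<'E'
from h import *
c=snap('wrist','w6')
go(564.5,274.5,20,0.3)
E
```

```text
time: 10.45
eef_pos: [0.5989, 0.1382, 0.1299]
eef_rot: [[1.0, -0.001, -0.003], [-0.001, -1.0, 0.001], [-0.003, -0.001, -1.0]]
force: [0.2, -0.1, -0.6]
width: 0.0393
time: 10.95
eef_pos: [0.561, 0.2765, 0.1304]
eef_rot: [[1.0, 0.001, -0.001], [0.001, -1.0, -0.001], [-0.001, 0.001, -1.0]]
force: [0.3, 0.4, -0.2]
width: 0.039
t 11.0 pos [561.2 276.  130.6] yaw 0.03 F [ 0.5 -0.9 -0.6] w 39.2 | shift [  3.5   1.5 110.6] turn -0.005
```

View pics/w6.png

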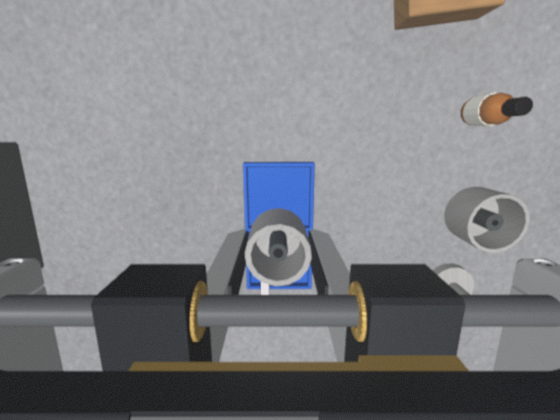

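```bash
python3 -m creep '{"travel":[[2,1,30],[4,2,65],[4,2,92],[4,2,104],[4,2,107]],"turn":[0,0,0,0,0],"hand":[0,0,0,0,0]}'
python3 -m creep '{"travel":[[0,0,0],[0,0,1],[0,0,1.5],[0,0,2.5],[0,0,3]],"turn":[0,0,0,0,0],"hand":[0,0,0,0,0]}'
python3 -m creep '{"travel":[[0,0,0],[0,0,0],[0,0,0],[0,0,0],[0,0,0]],"turn":[0,0,0,0,0],"hand":[0.7,0.7,0.7,0.7,0.7]}'
```

```text
time: 11.5
eef_pos: [0.5652, 0.2712, 0.0224]
eef_rot: [[1.0, -0.003, -0.004], [-0.003, -1.0, -0.002], [-0.004, 0.002, -1.0]]
force: [1.0, 1.3, -1.2]
width: 0.0392
time: 12.0
eef_pos: [0.5664, 0.2734, 0.0221]
eef_rot: [[1.0, -0.001, 0.001], [-0.001, -1.0, 0.0], [0.001, -0.0, -1.0]]
force: [0.1, 0.2, -0.5]
width: 0.0394
time: 12.5
eef_pos: [0.5661, 0.2732, 0.0215]
eef_rot: [[1.0, -0.001, 0.0], [-0.001, -1.0, 0.0], [0.0, -0.0, -1.0]]
force: [0.7, 0.8, -0.5]
width: 0.0657
```

```bash
python3 -m creep '{"travel":[[0,0,-10],[0,0,-40],[0,0,-85],[0,0,-120],[0,0,-125]],"turn":[0,0,0,0,0],"hand":[0.7,0.7,1,1,1]}'
python3 - <<'E'
from h import *
c=snap('wrist','w7')
go(544,62,130,-2.2)
E
```

```text
time: 13.0
eef_pos: [0.5703, 0.2746, 0.1539]
eef_rot: [[1.0, -0.001, 0.012], [-0.001, -1.0, 0.004], [0.012, -0.004, -1.0]]
force: [0.1, 0.5, -0.1]
width: 0.0863
t 13.05 pos [569.1 274.2 151.8] yaw -0.06 F [-0.2  0.2 -0.3] w 90.6 | shift [-25.  212.3  21. ] turn 0.037
```

View pics/w7.png

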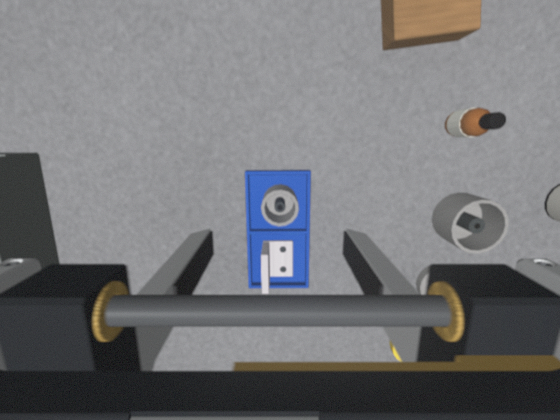

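Both parts of the two-bay kit stand in their bays (pot at about (280,205), bracket at (280,260)). Next the large pot.

```bash
python3 -m creep '{"travel":[[-5,40,5],[-12,88,10],[-18,136,15],[-24,180,20],[-26,208,20]],"turn":[0.037,0.037,0.037,0.037,0.037],"hand":[1,1,1,1,1]}'
python3 -m creep '{"travel":[[0,0,0],[0,0,0],[0,0,0],[0,0,0],[0,0,0]],"turn":[0,0,0,0,0],"hand":[1,1,1,1,1]}'
python3 - <<'E'
from h import *
c=snap('wrist','w8')
cv2.imwrite('pics/w8z.png',cv2.resize(c['pixels'][140:270,200:360],None,fx=4.5,fy=4.5,interpolation=cv2.INTER_CUBIC))
go(544,62,17,-2.2)
E
```

```text
time: 13.55
eef_pos: [0.5367, 0.0626, 0.1236]
eef_rot: [[0.999, -0.04, -0.006], [-0.04, -0.999, -0.0], [-0.006, 0.001, -1.0]]
force: [0.3, -0.6, 0.2]
width: 0.094
time: 14.05
eef_pos: [0.5398, 0.0664, 0.1264]
eef_rot: [[0.999, -0.036, -0.0], [-0.036, -0.999, 0.0], [-0.0, -0.0, -1.0]]
force: [0.3, 0.2, 0.1]
width: 0.094
t 14.1 pos [539.8  66.2 126.4] yaw -2.09 F [ 0.  -0.1  0.8] w 93.7 | shift [  4.3   4.1 109.4] turn 0.002
```

View pics/w8z.png

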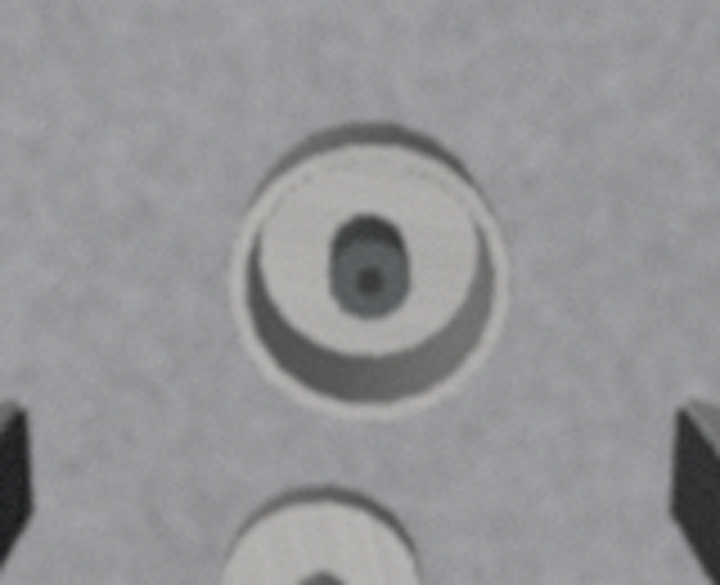

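Run:
```python
from h import *
c=load('w8')
P=plane(c,[(281.8,201.6)],.042)[0]*1000;print(P)
go(P[0],P[1],17,-2.2)
```

```text
[547.20894125  63.12374661  42.        ]
t 14.1 pos [539.8  66.2 126.4] yaw -2.09 F [ 0.  -0.1  0.8] w 93.7 | shift [  7.5   2.8 109.4] turn 0.002
```

```bash
python3 -m creep '{"travel":[[5,2,30],[6.5,3,65],[6.5,3,95],[6.5,3,107],[6.5,3,109]],"turn":[0,0,0,0,0],"hand":[1,1,1,1,1]}' 55
python3 -m creep '{"travel":[[0,0,0],[0,0,0],[0,0,0],[0,0,0],[0,0,0]],"turn":[0,0,0,0,0],"hand":[0.8,0.6,0.5,0,0]}'
python3 -m creep '{"travel":[[0,0,0],[0,0,0],[0,0,0],[0,0,0],[0,0,0]],"turn":[0,0,0,0,0],"hand":[0,0,0,0,0]}'
python3 -m creep '{"travel":[[0,0,-3],[0,0,-10],[0,0,-35],[0,0,-75],[0,0,-115]],"turn":[0,0,0,0,0],"hand":[0,0,0,0,0]}'
python3 - <<'E'
from h import *
c=snap('wrist','w9')
go(510.9,-270,130,-2.2)
E
```

```text
time: 14.6
eef_pos: [0.5446, 0.0624, 0.0157]
eef_rot: [[0.999, -0.038, -0.004], [-0.038, -0.999, 0.0], [-0.004, -0.0, -1.0]]
force: [-0.1, -0.3, 0.8]
width: 0.0939
time: 15.1
eef_pos: [0.5469, 0.0621, 0.0184]
eef_rot: [[0.999, -0.038, 0.002], [-0.038, -0.999, 0.0], [0.002, -0.0, -1.0]]
force: [-0.0, -0.2, 2.8]
width: 0.0589
time: 15.6
eef_pos: [0.5469, 0.0621, 0.0184]
eef_rot: [[0.999, -0.038, 0.001], [-0.038, -0.999, 0.0], [0.001, -0.0, -1.0]]
force: [-1.1, 0.7, 5.2]
width: 0.059
time: 16.1
eef_pos: [0.5444, 0.0619, 0.1322]
eef_rot: [[0.999, -0.038, -0.004], [-0.038, -0.999, -0.0], [-0.004, 0.0, -1.0]]
force: [-0.0, 0.2, -3.4]
width: 0.0592
t 16.15 pos [550.3  61.8 140.7] yaw -2.18 F [ 2.1 -0.5  1.4] w 59.0 | shift [-26.9 333.1  10.5] turn 0.0
```

View pics/w9.png

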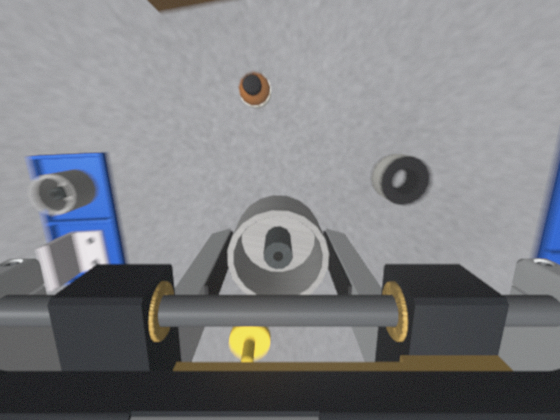

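```bash
python3 -m creep '{"travel":[[-2,20,0],[-6,60,0],[-10,105,0],[-14,150,0],[-16,190,0]],"turn":[0,0,0,0,0],"hand":[0,0,0,0,0]}'
python3 -m creep '{"travel":[[-4,40,0],[-8,80,0],[-11,115,0],[-12,135,0],[-12,142,0]],"turn":[0,0,0,0,0],"hand":[0,0,0,0,0]}'
python3 - <<'E'
from h import *
c=snap('wrist','w10')
for t in trays(c):print(t)
go(510.9,-270,22,-2.2)
E
```

```text
time: 16.65
eef_pos: [0.5217, -0.1289, 0.1317]
eef_rot: [[0.999, -0.038, -0.001], [-0.038, -0.999, 0.0], [-0.001, -0.0, -1.0]]
force: [0.4, 0.5, -2.9]
width: 0.0589
time: 17.15
eef_pos: [0.5046, -0.2708, 0.1317]
eef_rot: [[0.999, -0.041, -0.001], [-0.041, -0.999, 0.0], [-0.001, -0.0, -1.0]]
force: [0.1, -0.5, -3.2]
width: 0.0588
(((559.6924438476562, -272.41461181640625), (81.94721984863281, 144.5033721923828), 87.82245635986328), array([278.10572687, 139.84801762]))
t 17.2 pos [ 504.8 -270.5  131.7] yaw -2.33 F [ 1.  -0.7 -3.6] w 58.8 | shift [  6.2  -0.8 109.7] turn -0.002
```

View pics/w10.png

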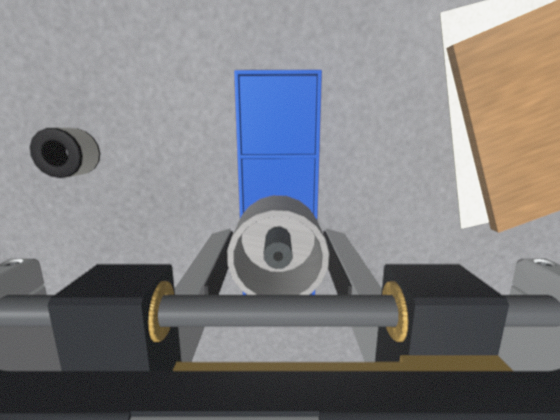

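Run:
```python
from h import *
c=load('w10');P=plane(c,[(235.5,71),(321.5,71),(278.5,156)],.012)*1000;print(P)
u=np.array([np.cos(np.radians(2.25)),-np.sin(np.radians(2.25))])
print((P[0]+P[1])[:2]/2-122*u, P[2][:2]-40*u)
```

```text
[[ 633.42241125 -234.86683603   12.        ]
 [ 630.03330496 -316.96972005   12.        ]
 [ 551.46648724 -272.66148519   12.        ]]
[ 509.82191568 -271.12858052] [ 511.49732579 -271.09109256]
```

```bash
python3 -m creep '{"travel":[[3,0,30],[6,0,65],[6,0,93],[6,0,104],[6,0,107]],"turn":[0,0,0,0,0],"hand":[0,0,0,0,0]}'
python3 -m creep '{"travel":[[0,0,0],[0,0,1],[0,0,1.5],[0,0,2],[0,0,2]],"turn":[0,0,0,0,0],"hand":[0,0,0,0,0]}'
python3 - <<'E'
from h import *
go(511,-270.5,21.4,-2.2)
E
```

```text
time: 17.7
eef_pos: [0.5103, -0.2668, 0.0236]
eef_rot: [[0.999, -0.037, -0.003], [-0.037, -0.999, 0.003], [-0.004, -0.003, -1.0]]
force: [0.2, 0.3, -3.4]
width: 0.0586
time: 18.2
eef_pos: [0.5118, -0.2693, 0.0241]
eef_rot: [[0.999, -0.038, 0.001], [-0.038, -0.999, -0.001], [0.001, 0.001, -1.0]]
force: [-0.3, -0.6, -2.8]
width: 0.0594
t 18.2 pos [ 511.8 -269.3   24.1] yaw -2.19 F [-0.3 -0.6 -2.8] w 59.4 | shift [-0.8  1.3  2.7] turn 0.0
```

```bash
python3 -m creep '{"travel":[[0,1,1],[0,1,2],[0,1,2.5],[0,1,2.5],[0,1,2.5]],"turn":[0,0,0,0,0],"hand":[0,0,0,0,0]}'
python3 -m creep '{"travel":[[0,0,0],[0,0,0],[0,0,0],[0,0,0],[0,0,0]],"turn":[0,0,0,0,0],"hand":[0.9,0.9,0.9,0.9,0.9]}'
python3 -m creep '{"travel":[[0,0,-10],[0,0,-40],[0,0,-85],[0,0,-105],[0,0,-110]],"turn":[0,0,0,0,0],"hand":[0.9,0.9,1,1,1]}'
python3 - <<'E'
from h import *
c=snap('wrist','w11')
go(564,-61,130,-2.2)
E
```

```text
time: 18.7
eef_pos: [0.5115, -0.2702, 0.0214]
eef_rot: [[0.999, -0.038, 0.0], [-0.038, -0.999, -0.0], [0.0, 0.0, -1.0]]
force: [-3.2, 0.9, 2.4]
width: 0.0588
time: 19.2
eef_pos: [0.5116, -0.2699, 0.0209]
eef_rot: [[0.999, -0.038, 0.0], [-0.038, -0.999, -0.0], [0.0, 0.0, -1.0]]
force: [-0.3, 0.0, -0.7]
width: 0.0842
time: 19.7
eef_pos: [0.5139, -0.2716, 0.1356]
eef_rot: [[0.999, -0.038, 0.007], [-0.038, -0.999, -0.005], [0.007, 0.005, -1.0]]
force: [-0.1, 0.6, -0.4]
width: 0.0941
t 19.75 pos [ 513.1 -271.1  134.2] yaw -2.18 F [0.7 0.1 0.2] w 94.1 | shift [  42.9 -211.9    3.7] turn 0.0
```

View pics/w11.png

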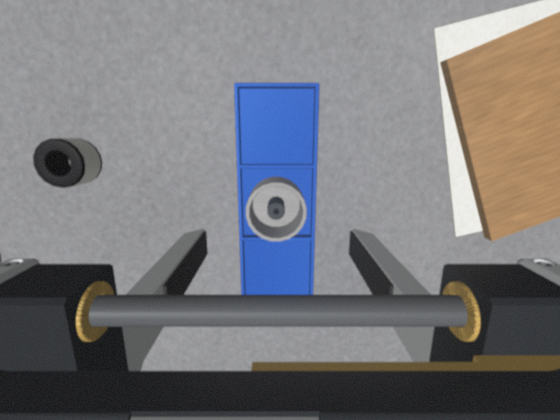

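Large pot stands in the middle bay (about (276,209)). Next the coil.

```bash
python3 -m creep '{"travel":[[9,-40,0],[18,-88,0],[28,-136,0],[36,-180,0],[39,-208,0]],"turn":[0,0,0,0,0],"hand":[1,1,1,1,1]}'
python3 -m creep '{"travel":[[0,0,0],[0,0,0],[0,0,0],[0,0,0],[0,0,0]],"turn":[0,0,0,0,0],"hand":[1,1,1,1,1]}'
python3 - <<'E'
from h import *
c=snap('wrist','w12')
cv2.imwrite('pics/w12z.png',cv2.resize(c['pixels'][140:270,200:360],None,fx=4.5,fy=4.5,interpolation=cv2.INTER_CUBIC))
go(564.5,-61,13,-2.2)
E
```

```text
time: 20.25
eef_pos: [0.5572, -0.0602, 0.1288]
eef_rot: [[0.999, -0.036, -0.004], [-0.036, -0.999, 0.002], [-0.004, -0.002, -1.0]]
force: [0.3, 0.3, 0.1]
width: 0.0941
time: 20.75
eef_pos: [0.5582, -0.0649, 0.1308]
eef_rot: [[0.999, -0.04, -0.0], [-0.04, -0.999, -0.0], [-0.0, 0.0, -1.0]]
force: [0.6, -0.7, -0.6]
width: 0.0939
t 20.8 pos [558.3 -64.7 130.9] yaw -2.29 F [-0.5  0.1  0.3] w 93.8 | shift [  6.1  -4.  117.9] turn -0.002
```

View pics/w12z.png

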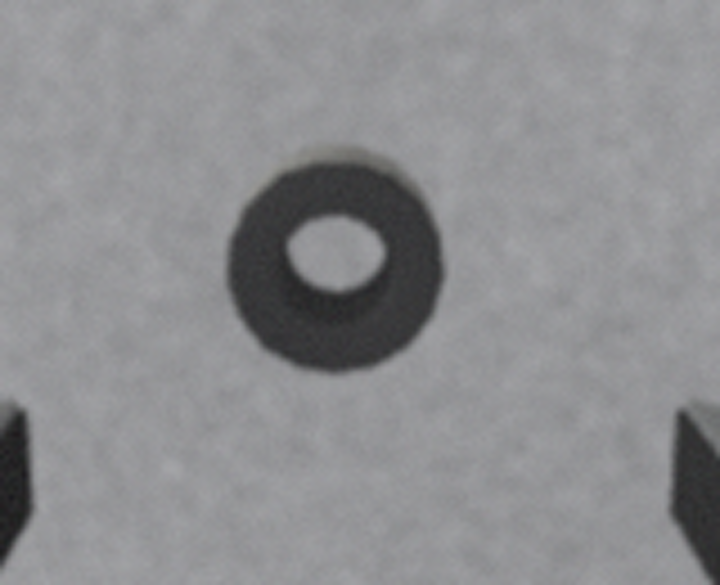

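Run:
```python
from h import *
c=load('w12')
P=plane(c,[(200+336.5/4.5-.5,140+267.5/4.5-.5)],.034)[0]*1000;print(P)
go(P[0]-1,P[1],13,-2.2)
```

```text
[565.57822257 -60.96983062  34.        ]
t 20.8 pos [558.3 -64.7 130.9] yaw -2.29 F [-0.5  0.1  0.3] w 93.8 | shift [  6.1  -4.  117.9] turn -0.002
```

```bash
python3 -m creep '{"travel":[[4,-3,30],[6,-4,65],[6,-4,98],[6,-4,112],[6,-4,117]],"turn":[0,0,0,0,0],"hand":[1,1,1,1,1]}' 40
python3 -m creep '{"travel":[[0,0,0],[0,0,0],[0,0,0],[0,0,0],[0,0,0]],"turn":[0,0,0,0,0],"hand":[0.7,0.5,0.3,0,0]}'
python3 -m creep '{"travel":[[0,0,0],[0,0,0],[0,0,0],[0,0,0],[0,0,0]],"turn":[0,0,0,0,0],"hand":[0,0,0,0,0]}'
python3 -m creep '{"travel":[[0,0,-3],[0,0,-10],[0,0,-35],[0,0,-75],[0,0,-115]],"turn":[0,0,0,0,0],"hand":[0,0,0,0,0]}'
python3 - <<'E'
from h import *
c=snap('wrist','w13')
u=np.array([np.cos(np.radians(2.25)),-np.sin(np.radians(2.25))])*80
print(u)
go(511+u[0],-270.5+u[1],130,-2.2)
E
```

```text
time: 21.3
eef_pos: [0.5631, -0.0598, 0.0122]
eef_rot: [[0.999, -0.039, -0.003], [-0.039, -0.999, 0.001], [-0.004, -0.001, -1.0]]
force: [-1.0, -0.1, 0.2]
width: 0.0938
time: 21.8
eef_pos: [0.5652, -0.06, 0.0149]
eef_rot: [[0.999, -0.038, 0.002], [-0.038, -0.999, -0.0], [0.002, 0.0, -1.0]]
force: [-0.2, 0.2, -0.0]
width: 0.0572
time: 22.3
eef_pos: [0.5649, -0.0601, 0.0144]
eef_rot: [[0.999, -0.038, 0.001], [-0.038, -0.999, -0.001], [0.001, 0.001, -1.0]]
force: [-0.6, -1.6, 4.8]
width: 0.0476
time: 22.8
eef_pos: [0.5633, -0.0592, 0.1291]
eef_rot: [[0.999, -0.038, -0.003], [-0.038, -0.999, 0.001], [-0.003, -0.001, -1.0]]
force: [1.5, 0.4, -1.1]
width: 0.0473
[79.9383229  -3.14078526]
t 22.85 pos [569.  -60.5 137.7] yaw -2.17 F [2.  0.2 3.1] w 47.3 | shift [ 29.9 212.1   8.5] turn 0.001
```

View pics/w13.png

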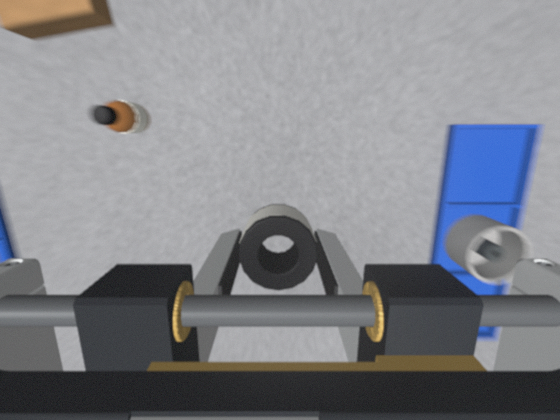

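```bash
python3 -m creep '{"travel":[[4,30,0],[10,72,0],[18,120,0],[26,168,0],[32,205,0]],"turn":[0,0,0,0,0],"hand":[0,0,0,0,0]}'
python3 -m creep '{"travel":[[0,8,0],[0,8,0],[0,8,0],[0,8,0],[0,8,0]],"turn":[0,0,0,0,0],"hand":[0,0,0,0,0]}'
python3 - <<'E'
from h import *
c=snap('wrist','w14')
go(591,-273.6,17.5,-2.2)
E
```

```text
time: 23.35
eef_pos: [0.5886, -0.2683, 0.1287]
eef_rot: [[0.999, -0.039, 0.0], [-0.039, -0.999, -0.0], [0.0, 0.0, -1.0]]
force: [1.0, -0.5, -1.1]
width: 0.0476
time: 23.85
eef_pos: [0.5885, -0.2721, 0.129]
eef_rot: [[0.999, -0.036, -0.0], [-0.036, -0.999, 0.0], [-0.0, -0.0, -1.0]]
force: [-0.3, 0.9, -0.6]
width: 0.0472
t 23.9 pos [ 588.5 -272.4  129.1] yaw -2.09 F [ 0.1  0.7 -0.6] w 47.7 | shift [  2.5   1.2 111.6] turn 0.002
```

View pics/w14.png

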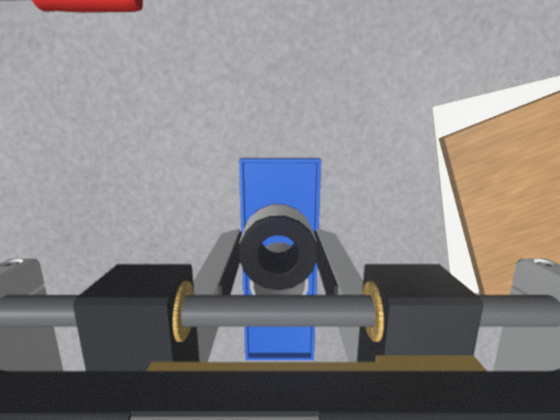

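```bash
python3 -m creep '{"travel":[[1,1,30],[2.5,1,65],[2.5,1,95],[2.5,1,107],[2.5,1,109]],"turn":[0,0,0,0,0],"hand":[0,0,0,0,0]}'
python3 -m creep '{"travel":[[0,0,0],[0,0,1],[0,0,2],[0,0,3],[0,0,3]],"turn":[0,0,0,0,0],"hand":[0,0,0,0,0]}'
python3 - <<'E'
from h import *
go(591,-273.6,17.4,-2.2)
E
```

```text
time: 24.4
eef_pos: [0.5901, -0.2738, 0.0186]
eef_rot: [[0.999, -0.037, -0.002], [-0.037, -0.999, 0.002], [-0.002, -0.002, -1.0]]
force: [-1.4, 0.4, 0.1]
width: 0.0477
time: 24.9
eef_pos: [0.5911, -0.2752, 0.0174]
eef_rot: [[0.999, -0.038, 0.001], [-0.038, -0.999, -0.0], [0.001, 0.0, -1.0]]
force: [0.6, 0.7, -0.3]
width: 0.0473
t 24.9 pos [ 591.1 -275.2   17.4] yaw -2.2 F [ 0.6  0.7 -0.3] w 47.3 | shift [-0.1 -1.6  0. ] turn 0.0
```

Height reached; release, lift and check, then the keeper.

```bash
python3 -m creep '{"travel":[[0,0,0],[0,0,0],[0,0,0],[0,0,0],[0,0,0]],"turn":[0,0,0,0,0],"hand":[0.8,0.8,0.8,0.8,0.8]}'
python3 -m creep '{"travel":[[0,0,-10],[0,0,-40],[0,0,-85],[0,0,-115],[0,0,-120]],"turn":[0,0,0,0,0],"hand":[0.8,0.8,1,1,1]}'
python3 - <<'E'
from h import *
c=snap('wrist','w15')
go(461,77,140,-2.2)
E
```

```text
time: 25.4
eef_pos: [0.5909, -0.275, 0.017]
eef_rot: [[0.999, -0.038, 0.0], [-0.038, -0.999, 0.0], [0.0, -0.0, -1.0]]
force: [-0.1, -0.3, 1.2]
width: 0.075
time: 25.9
eef_pos: [0.5943, -0.2771, 0.1437]
eef_rot: [[0.999, -0.038, 0.01], [-0.038, -0.999, -0.006], [0.01, 0.006, -1.0]]
force: [0.3, -0.8, -0.1]
width: 0.093
t 25.95 pos [ 593.2 -276.4  141.7] yaw -2.18 F [ 0.  -0.6  0.2] w 93.6 | shift [-145.6 -348.1   -0.7] turn 0.0
```

View pics/w15.png

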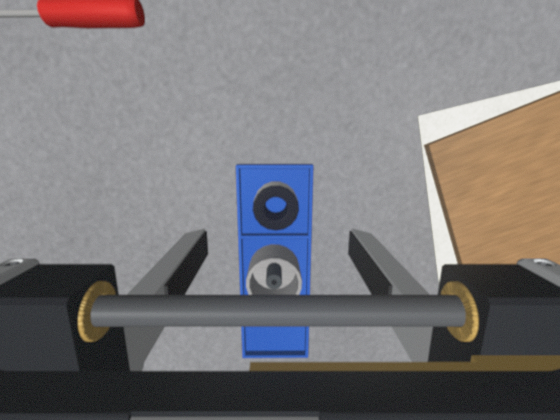

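```bash
python3 -m creep '{"travel":[[-15,-38,0],[-33,-82,0],[-51,-126,0],[-68,-170,0],[-85,-210,0]],"turn":[0,0,0,0,0],"hand":[1,1,1,1,1]}'
python3 -m creep '{"travel":[[-18,-44,0],[-36,-86,0],[-50,-120,0],[-60,-136,0],[-62,-138,0]],"turn":[0,0,0,0,0],"hand":[1,1,1,1,1]}'
python3 - <<'E'
from h import *
c=snap('wrist','w16')
cv2.imwrite('pics/w16z.png',cv2.resize(c['pixels'][140:270,200:360],None,fx=4.5,fy=4.5,interpolation=cv2.INTER_CUBIC))
go(461,77,18,-2.2)
E
```

```text
time: 26.45
eef_pos: [0.5113, -0.0596, 0.1348]
eef_rot: [[0.999, -0.038, -0.004], [-0.038, -0.999, 0.001], [-0.004, -0.001, -1.0]]
force: [0.3, 0.7, 0.9]
width: 0.0939
time: 26.95
eef_pos: [0.4544, 0.0802, 0.135]
eef_rot: [[0.999, -0.035, -0.004], [-0.035, -0.999, 0.0], [-0.004, -0.0, -1.0]]
force: [0.2, -0.5, 0.9]
width: 0.0942
t 27.0 pos [455.2  79.3 135.4] yaw -2.05 F [0.2 0.3 0.4] w 94.0 | shift [  6.3   2.  117.4] turn 0.003
```

View pics/w16z.png

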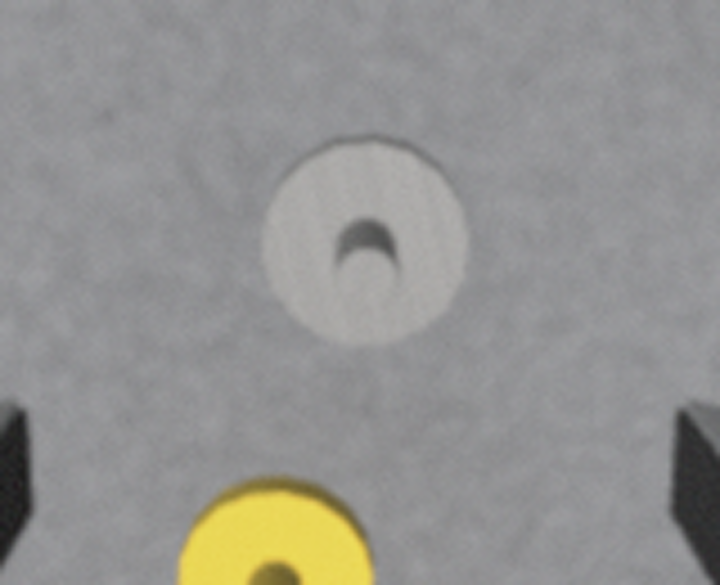

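View pics/w16.png

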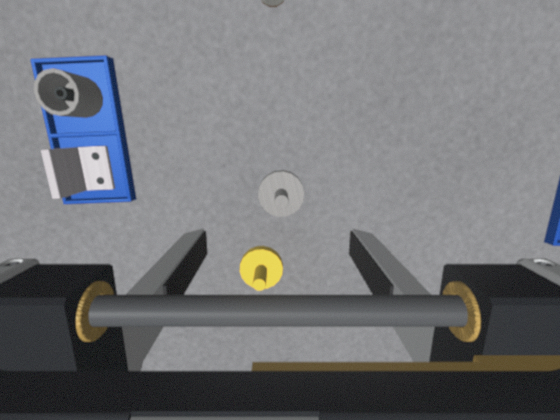

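Run:
```python
from h import *
c=load('w16')
P=plane(c,[(200+370.5/4.5-.5,140+279.5/4.5-.5)],.046)[0]*1000;print(P,plane(c,[(200+366/4.5-.5,140+243/4.5-.5)],.012)[0]*1000)
go(P[0]-1,P[1],19,-2.2)
```

```text
[460.33421792  76.88567835  46.        ] [461.02062975  77.47749435  12.        ]
t 27.0 pos [455.2  79.3 135.4] yaw -2.05 F [0.2 0.3 0.4] w 94.0 | shift [  4.6   2.2 116.4] turn 0.003
```

```bash
python3 -m creep '{"travel":[[4,2,30],[5,2,65],[5,2,98],[5,2,111],[5,2,114]],"turn":[0,0,0,0,0],"hand":[1,1,1,0.7,0.4]}' 50
python3 -m creep '{"travel":[[0,0,0],[0,0,0],[0,0,0],[0,0,0],[0,0,0]],"turn":[0,0,0,0,0],"hand":[0.1,0,0,0,0]}'
python3 -m creep '{"travel":[[0,0,0],[0,0,0],[0,0,0],[0,0,0],[0,0,0]],"turn":[0,0,0,0,0],"hand":[0,0,0,0,0]}'
python3 -m creep '{"travel":[[0,0,0],[0,0,0],[0,0,0],[0,0,0],[0,0,0]],"turn":[0,0,0,0,0],"hand":[0,0,0,0,0]}'
python3 -m creep '{"travel":[[0,0,-3],[0,0,-10],[0,0,-35],[0,0,-75],[0,0,-115]],"turn":[0,0,0,0,0],"hand":[0,0,0,0,0]}'
python3 - <<'E'
from h import *
c=snap('wrist','w17')
go(431,-267.4,135,-2.2)
E
```

```text
time: 27.5
eef_pos: [0.4605, 0.0753, 0.0209]
eef_rot: [[0.999, -0.04, -0.005], [-0.04, -0.999, -0.0], [-0.005, 0.0, -1.0]]
force: [0.5, 0.3, -0.0]
width: 0.081
time: 28.0
eef_pos: [0.4628, 0.0762, 0.0237]
eef_rot: [[0.999, -0.038, 0.002], [-0.038, -0.999, -0.0], [0.002, -0.0, -1.0]]
force: [-0.5, -0.1, 0.5]
width: 0.0414
time: 28.5
eef_pos: [0.4622, 0.0764, 0.0229]
eef_rot: [[0.999, -0.038, -0.0], [-0.038, -0.999, 0.0], [-0.0, -0.0, -1.0]]
force: [-0.0, 1.3, 0.5]
width: 0.0129
time: 29.0
eef_pos: [0.4621, 0.0763, 0.0229]
eef_rot: [[0.999, -0.038, -0.0], [-0.038, -0.999, 0.0], [-0.0, -0.0, -1.0]]
force: [0.3, 1.1, 0.7]
width: 0.0127
time: 29.5
eef_pos: [0.4611, 0.0759, 0.1388]
eef_rot: [[0.999, -0.038, -0.002], [-0.038, -0.999, -0.0], [-0.002, 0.0, -1.0]]
force: [0.9, -0.2, -1.1]
width: 0.0131
t 29.55 pos [467.   76.  146.6] yaw -2.17 F [3.  0.6 1.7] w 12.9 | shift [-23.1 344.5  11.4] turn 0.0
```

View pics/w17.png

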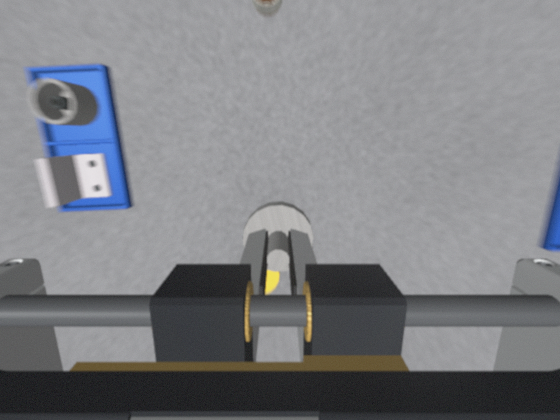

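```bash
python3 -m creep '{"travel":[[-2,25,0],[-5,66,0],[-8,112,0],[-11,158,0],[-13,200,0]],"turn":[0,0,0,0,0],"hand":[0,0,0,0,0]}'
python3 -m creep '{"travel":[[-1,40,0],[-3,80,0],[-4,115,0],[-4,137,0],[-4,144,0]],"turn":[0,0,0,0,0],"hand":[0,0,0,0,0]}'
python3 - <<'E'
from h import *
c=snap('wrist','w18')
go(432.5,-267.4,26,-2.2)
E
```

```text
time: 30.05
eef_pos: [0.441, -0.1252, 0.1383]
eef_rot: [[0.999, -0.038, 0.001], [-0.038, -0.999, -0.001], [0.001, 0.001, -1.0]]
force: [0.8, 0.7, -2.4]
width: 0.0128
time: 30.55
eef_pos: [0.4317, -0.2694, 0.1382]
eef_rot: [[0.999, -0.041, 0.0], [-0.041, -0.999, -0.001], [0.0, 0.001, -1.0]]
force: [0.3, 0.1, -2.4]
width: 0.0131
t 30.6 pos [ 431.8 -269.   138.1] yaw -2.33 F [-0.5 -0.5 -1.6] w 13.2 | shift [  0.6  -1.7 112.1] turn -0.002
```

View pics/w18.png

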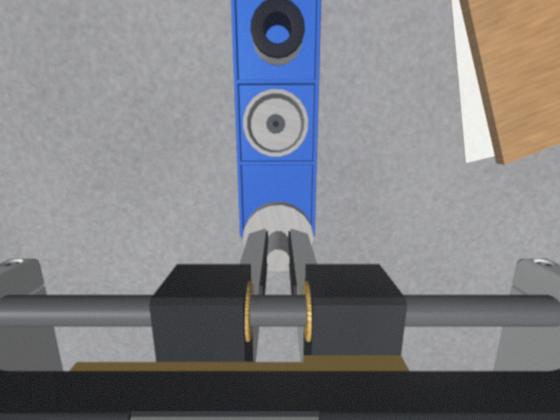

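```bash
python3 -m creep '{"travel":[[0,-1,30],[0.5,-1.5,65],[0.5,-1.5,95],[0.5,-1.5,107],[0.5,-1.5,109]],"turn":[0,0,0,0,0],"hand":[0,0,0,0,0]}'
python3 -m creep '{"travel":[[0,0,0],[0,0,0],[0,0,0],[0,0,1],[0,0,1]],"turn":[0,0,0,0,0],"hand":[0,0,0,0,0]}'
python3 - <<'E'
from h import *
go(432.5,-267.4,26,-2.2)
E
```

```text
time: 31.1
eef_pos: [0.4314, -0.2633, 0.0274]
eef_rot: [[0.999, -0.037, -0.003], [-0.037, -0.999, 0.003], [-0.003, -0.003, -1.0]]
force: [0.4, 0.0, -1.6]
width: 0.013
time: 31.6
eef_pos: [0.4329, -0.2657, 0.0285]
eef_rot: [[0.999, -0.038, 0.001], [-0.038, -0.999, -0.001], [0.001, 0.001, -1.0]]
force: [0.2, 0.6, -1.6]
width: 0.013
t 31.6 pos [ 432.9 -265.7   28.5] yaw -2.2 F [ 0.2  0.6 -1.6] w 13.0 | shift [-0.3  1.7  2.5] turn 0.0
```

```bash
python3 -m creep '{"travel":[[0,1,1],[0,1.5,2],[0,1.5,2.5],[0,1.5,2.5],[0,1.5,2.5]],"turn":[0,0,0,0,0],"hand":[0,0,0,0,0]}'
python3 -m creep '{"travel":[[0,0,0],[0,0,0],[0,0,0],[0,0,0],[0,0,0]],"turn":[0,0,0,0,0],"hand":[0.5,0.5,0.5,0.5,0.5]}'
python3 -m creep '{"travel":[[0,0,-10],[0,0,-40],[0,0,-85],[0,0,-115],[0,0,-120]],"turn":[0,0,0,0,0],"hand":[0.5,0.5,0.6,0.6,0.6]}'
python3 -m creep '{"travel":[[-30,0,0],[-60,0,0],[-60,0,0],[-60,0,0],[-60,0,0]],"turn":[0,0,0,0,0],"hand":[0.6,0.6,0.6,0.6,0.6]}'
python3 - <<'E'
from h import *
for n in('wrist','top','scene'):c=snap(n,n+'F')
go(0,0,0)
a=load('topF')['pixels'][160:340,100:440];b=load('sceneF')['pixels'][130:310,120:480]
cv2.imwrite('pics/F.png',np.vstack([cv2.resize(a,(560,296),interpolation=3),cv2.resize(b,(560,280),interpolation=3)]))
E
```

```text
time: 32.1
eef_pos: [0.4326, -0.2672, 0.0259]
eef_rot: [[0.999, -0.038, 0.0], [-0.038, -0.999, -0.0], [0.0, 0.0, -1.0]]
force: [-2.3, 0.8, 4.8]
width: 0.0127
time: 32.6
eef_pos: [0.4325, -0.2669, 0.0253]
eef_rot: [[0.999, -0.038, -0.0], [-0.038, -0.999, 0.0], [-0.0, -0.0, -1.0]]
force: [0.2, 0.5, 0.1]
width: 0.046
time: 33.1
eef_pos: [0.4355, -0.2694, 0.151]
eef_rot: [[0.999, -0.038, 0.008], [-0.038, -0.999, -0.007], [0.008, 0.007, -1.0]]
force: [1.2, 0.1, 1.4]
width: 0.0564
time: 33.6
eef_pos: [0.3732, -0.2647, 0.1453]
eef_rot: [[0.999, -0.038, 0.0], [-0.038, -0.999, 0.0], [0.0, -0.0, -1.0]]
force: [0.8, 0.2, -0.4]
width: 0.0564
t 33.75 pos [ 373.3 -264.7  145.4] yaw -2.15 F [ 0.  -0.3  0.1] w 56.1 | shift [-383.  -250.5  145.3] turn 0
```

View pics/F.png

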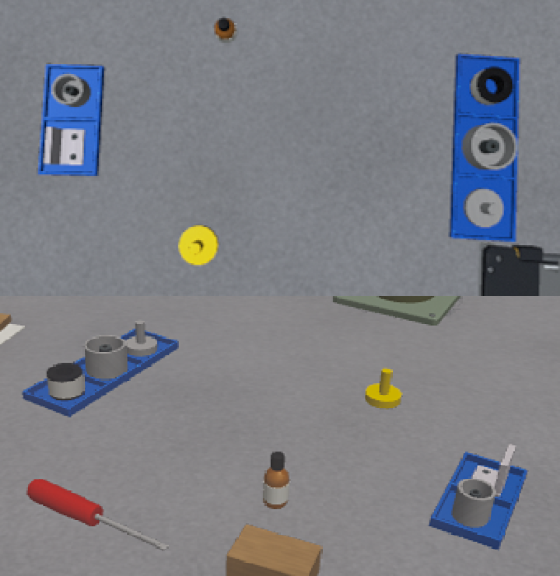

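View pics/wristF.png

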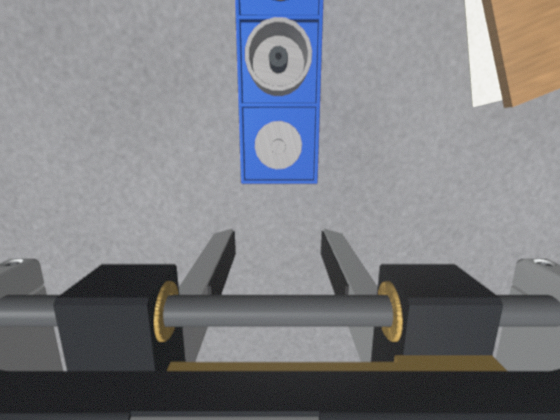

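Run:
```python
from h import *
c=load('topF');q=lambda u,v:(100+(u+.5)/1.647-.5,160+(v+.5)/1.644-.5)
a=np.radians(-2.25)
for n,u,v,h,o,a in[('large',490,147,.045,(511,-270.5),a),('coil',492,85,.037,(511,-270.5),a),('keeper',485,208,.015,(511,-270.5),a),('small',70,91,.041,(529.5,274.2),.005)]:
    d=plane(c,q(u,v),h)[0,:2]*1000-o; print(n,(d[0]*np.cos(a)+d[1]*np.sin(a)).round(1),(-d[0]*np.sin(a)+d[1]*np.cos(a)).round(1))
w=load('wristF'); print(plane(w,[(278.5,145.5)],.015)*1000, plane(w,[(278.5,55)],.045)*1000)
c0=load('top0');print('bottle px before/after',[cv2.moments(cv2.inRange(cv2.cvtColor(k['pixels'],40)[150:200,215:260],(5,150,50),(20,255,255)),True)['m10'] for k in(c0,c)])
```

```text
large -3.4 5.2
coil 77.8 2.2
keeper -81.4 -0.7
small 33.0 -5.2
[[ 430.31656895 -266.90565349   15.        ]] [[ 509.89524855 -269.8243367    45.        ]]
bottle px before/after [1378.0, 1355.0]
```

```bash
python3 -c "
from plant import manip
print(manip.hand_in())"
```

```text
the job is handed in; nothing more can be done
None
```

I put all five parts in their bays and handed the job in at about 34 s of the 118 s allowed.

- **Three-bay tray:** the large pot is in the middle bay, the coil in the far end bay and the keeper in the near end bay.
- **Two-bay tray:** the small pot is in the far bay and the bracket in the near bay.

In the last pictures from all three cameras, every part stands upright in its own bay. The gripper had let go and backed off clear of everything. The bottle, screwdriver, screw box and yellow look-alike appear to be where they were; only the bottle was checked by pixel count, roughly.

- **Offsets from bay centre:** from the last top view, the coil is within about 3 mm of its bay centre, the keeper within about 2 mm, and the small pot about 2 mm and 5 mm off. The bracket's position was only judged by eye, from the pictures.
- **One disagreement:** for the large pot (10 mm tolerance), the top view gave about (-3.4, 5.2) mm off centre, while the closer wrist view gave about (-1, 0.6) mm. I trust the wrist view, since I read the top-view rim centre by eye at about 2 mm per pixel. Both are within tolerance.

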